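# Drift the worn axle sleeve out of a hatch-dolly caster

## Task

The caster from the hatch dolly stands upturned on its plate with its bolt already out: take the white nylon drift from its red holder and push the worn brass axle sleeve right out of the wheel hub, towards the steel tray, so that it drops into the tray. The drift can only be lifted by its middle, so start it part-way into the hub, let go and then push it on from its tail end. Leave it in the hub as a stand-in axle, sticking out equally on both sides, and do not disturb the latch, clip, plug and egg lying around.

Things in the scene. Friction and masses are not known exactly. Their poses are not given: they have to be found in the camera images.
- caster: Rigid caster standing fixed, upside down, on its 105 x 85 x 6 mm steel plate: grey 125 mm wheel with dark blue tyre 40 mm wide (along y), between steel fork legs. The wheel does not turn; its top is 155 mm above the plate's underside. Origin: centre of that underside, 3 mm above the cart top; z up, wheel axle along y.
- hub (a point): Centre of the caster's axle bore, 92.5 mm above the plate's underside. The bore is level, 22 mm wide, along this frame's y axis through fork and wheel, 72 mm from mouth to mouth: the mouths are at y = +36 and -36 mm. The drift goes in at the +y mouth; the tray is on the -y side.
- sleeve_center (a point): Centre of the loose brass axle sleeve, 66 mm long, 20 mm outside, 10 mm inside diameter, 110 g, axis along its y. It starts inside the bore, about 3 mm in from each mouth, with 1 mm of play all round: a few newtons slide it along, and it drops once it leaves the far mouth.
- drift_center (a point): Centre of the white nylon drift, a round rod 190 mm long, 18 mm in diameter, 70 g, along its y. Nose at y = -95 mm (last 10 mm tapered to 12 mm wide, so it bears on the sleeve's end), flat tail at y = +95 mm. Starts level in the holder, axis 36 mm above the cart top. With 50 mm or more in the bore it stays there when let go, drooping a little.
- holder: Fixed red holder, 80 x 214 mm, 42 mm high, long along its y, origin at the centre of its underside. The drift lies in a 22 mm wide slot, as deep as the drift is thick and closed at both ends; only the middle 64 mm is cut away on both sides of the drift, to 25 mm below its axis, so fingers can straddle it there from above.
- tray_in (a point): Centre of the inner floor of the open stainless tray, 160 mm (x) x 150 mm (y) x 30 mm high, walls 3 mm, 0.7 kg, loose on the mat beside the caster's plate on the hub's -y side.
- latch: Pale blue plastic chick crate latch lying on the mat, 42 x 90 x 23 mm, origin under its centre. Leave it alone.
- clip: Bent steel wire hatch basket clip lying flat on the mat, 48 x 90 x 6 mm. Leave it alone.
- plug: Brass humidity plug standing on its hexagon head, 38 mm across, 55 mm high. Leave it alone.
- egg: Smooth white ceramic marker egg standing on its flattened blunt end, 44 mm across, 59 mm high. Leave it alone.
Things that resemble listed ones, but are neither listed nor needed, are in the scene too. Of the things shaped like the part that bears tray_in, the bare steel one is meant.

How it is judged:
By the outcome, as a careful person would: the job done as asked, in the order asked, and still so for the second after the job is handed in, with the robot touching nothing.
It also fails if it takes over 64 s, if anything falls off the work surface, if the arm or the gripper's body presses on something with over 40 N, if the wrist force passes 120 N, or if a joint passes its speed limit or range.

## Robot

A 6-joint arm with a two-finger parallel gripper is mounted at the origin on the work surface. World frame = base frame: x ahead of the robot, y to its left, z up, the work surface at z = 0. Lengths are in mm, angles in rad, forces in N, time in s.
With the tool pointing down it reaches from about 300 to 775 mm from the base axis. Payload 14.6 kg.
Tool frame: the origin (TCP) lies midway between the tips of the shut fingers; the grasp point (between the pads) lies 19 mm behind it (manip.hold_point_z is the distance from the TCP to the grasp point, in mm); z points along the fingers, y is the direction in which the jaws open and shut (so a half turn about z gives the same grasp; the last joint's range is limited). The gripper opens to 94 mm and grips with 3 to 60 N. Pads are 16 mm wide; open, the fingers measure 119 mm over their backs; the gripper's body (75 mm by 177 mm) begins 78 mm behind the grasp point.
Start: joints at [-1.259, 0.3, 1.521, -0, 1.321, -0.067], TCP at [203.386, -511.002, 172.246] pointing down, gripper open.
Joint ranges: [-3.03, 3.03], [-0.79, 2.21], [0.23, 2.52], [-1.04, 4.18], [0, 3.07], [-2.55, 2.55]. Speed limits (rad/s): [2.22, 2.22, 2.57, 3.14, 3.14, 3.14].

## Interface

Orientations are given as [roll, pitch, yaw] about the fixed x, y, z axes, in that order (R = Rz(yaw) Ry(pitch) Rx(roll)).
In Python, from cell import manip gives the robot as it stands.
- The arm moves only by the shell command python3 -m crank 'ROWS' [OPENING] [FORCE]. ROWS is JSON, a list of rows, each an object with "offset": the shift along the world's x, y, z in m, a list of three; "spin": the turn about the world's z in degrees. In form: [{"offset": [dx, dy, dz], "spin": spin}, ...]. A call has exactly 8 rows; each row is the pose to reach, as a shift and turn from the pose measured when the call began; what a row does not reach only later rows make up. A row lasts 1/12 s, in which the tool goes at most 41.7 mm and 7.16 degrees, less where a joint would pass 70% of its speed; a pose out of reach is approached as far as the arm can. A call with a gripper value outside its range is refused whole. OPENING is the opening, from 0 (shut) to 1 (fully open), set as the call begins (- or left out, the last holds). The fingers move at their own pace and stop on an object; FORCE is the grip in N (left out, the last holds). Time passes only in rows, so rows that repeat a pose let the fingers close, or fill a call up. It gives the time, the measured TCP pose, the force and the opening at its end, in the units of the state.
- manip.read_state(): the state, without advancing time (a new reading comes with each control period).
- manip.camera(name): name is "side" or "top"; returns a dict with "pixels" (384x512x3 uint8, red, green, blue), "fx", "fy", "cx", "cy" (pixels), "extrinsics" (4x4, takes a point from world to camera coordinates). Camera axes: x right, y down, z forward; pixel columns grow to the right and rows downward; lengths in mm; the calibration is good to about 2 mm. A picture is of the moment at which its call begins. There is no depth.
- manip.sign_off(): hands the job in, once; it reports no verdict.
Trained networks look in a picture, given as the dict that the camera call returned (one of the last four; its "shot" number tells which), for a name from the list of things; names that differ only in an ending like _2 or _b are one class to them, and where a whole thing is asked for, a point or a joint stands for the part that bears it (a point fixed in the world has none). Each returns a list of dicts, best first, with "conf" (0 to 1); they miss things now and then, are a little off and sometimes report something else, mostly with a low value. They report only what shows in the picture. A call takes as long as a camera call. They do not tell look-alikes from the thing itself.
- manip.search_frame(picture, name): "location" ([x, y, z] in mm, in world coordinates, good to about 4 mm: the middle of the surface that is visible of it).
- manip.masks_of(picture, name): "mask" (384x512 bool, what is visible of it).
The state is a dict: "clock": time; "joints": joint angles; "qd": joint speeds; "effort": joint torques, N m; "eef_pos": TCP position; "eef_rot": TCP orientation; "wrist_force": force on the tool from outside, world axes, zero at the start; "moment": the same for the moment, N m; "finger_gap": finger opening in mm.
Only numpy, scipy, OpenCV 4.12 (cv2) and the standard library are available. Lean on these libraries where they do the work, as an engineer would, in place of code of your own. Each camera call takes 0.05 s, during which the arm holds its last target. There are 200 camera calls.

## Working session

There is one attempt and no reset: what is moved stays moved. The work goes in short steps, Python scripts to look and compute and a shell command to move; the robot and the scene stay as the last step left them, time stands still between calls to the robot, and variables do not carry over. Pictures are saved under pics/ and viewed, about 8 in all and at most 12, crops included, and the job is handed in when it is done.

```bash
ls; mkdir -p pics
cat > h.py <<'E'
import numpy as np,cv2,json
from cell import manip
def save(p,n,box=None,s=1):
    im=p["pixels"][:,:,::-1]
    if box: im=im[box[1]:box[3],box[0]:box[2]]
    cv2.imwrite("pics/"+n,cv2.resize(im,None,fx=s,fy=s,interpolation=cv2.INTER_CUBIC))
def proj(p,X):
    X=np.atleast_2d(X).astype(float);E=p["extrinsics"];c=X@E[:3,:3].T+E[:3,3]
    return np.c_[p["fx"]*c[:,0]/c[:,2]+p["cx"],p["fy"]*c[:,1]/c[:,2]+p["cy"]]
def atz(p,uv,z):
    E=p["extrinsics"];R=E[:3,:3];o=-R.T@E[:3,3]
    d=R.T@np.array([(uv[0]-p["cx"])/p["fx"],(uv[1]-p["cy"])/p["fy"],1]);return o+d*(z-o[2])/d[2]
E
python3 - <<'E'
from h import *
print(manip.read_state(), manip.hold_point_z)
for c in("top","side"):
    p=manip.camera(c);save(p,c+"0.png",s=1.5)
    E=p["extrinsics"];print(c,p["fx"],(-E[:3,:3].T@E[:3,3]).round(),E[:3,:3].round(2).tolist())
    for n in["caster","hub","sleeve_center","drift_center","holder","tray_in","latch","clip","plug","egg"]:
        try:print(n,[(round(d["conf"],2),np.round(d["location"]).tolist(),proj(p,d["location"]).round()[0].tolist()) for d in manip.search_frame(p,n)])
        except Exception as e:print(n,e)
E
```

```text
pics
{'clock': 0.0, 'joints': array([-1.25859838e+00,  3.00533213e-01,  1.52157140e+00, -3.20752375e-06,
        1.32067922e+00, -6.65999084e-02]), 'qd': array([ 0.00109778, -0.00176868,  0.00091993,  0.00136918,  0.00076191,
       -0.0006106 ]), 'effort': array([-1.03034567e-03, -5.31807625e+01, -3.52737200e+01,  7.06864544e-02,
        2.42740806e-02, -8.43264411e-05]), 'eef_pos': array([ 203.29802821, -510.73141039,  171.65637296]), 'eef_rot': array([-3.14040391e+00, -7.61736380e-05,  3.78798604e-01]), 'wrist_force': array([-0.75270187, -0.39248875, -0.11407739]), 'moment': array([ 0.01594654, -0.03690758, -0.04053146]), 'finger_gap': 93.84764601966505} 18.8
top 382.48442867930385 [ 370.  -56. 1178.] [[0.0, -1.0, -0.01], [-1.0, -0.0, -0.07], [0.07, 0.01, -1.0]]
caster [(0.62, [547.0, -105.0, 128.0], [283.0, 159.0])]
hub []
sleeve_center [(0.36, [565.0, -234.0, 9.0], [323.0, 160.0])]
drift_center [(0.6, [454.0, 253.0, 44.0], [161.0, 194.0])]
holder [(0.84, [452.0, 253.0, 45.0], [161.0, 195.0])]
tray_in [(0.9, [174.0, -311.0, 3.0], [349.0, 288.0]), (0.69, [565.0, -233.0, 7.0], [322.0, 160.0])]
latch [(0.72, [644.0, -411.0, 26.0], [382.0, 133.0])]
clip [(0.75, [455.0, 252.0, 41.0], [162.0, 194.0])]
plug [(0.54, [717.0, 315.0, 36.0], [143.0, 109.0])]
egg [(0.74, [449.0, -413.0, 51.0], [386.0, 197.0])]
side 356.0534537717997 [110. 777. 793.] [[-0.93, -0.38, -0.01], [-0.23, 0.58, -0.78], [0.3, -0.72, -0.63]]
caster [(0.79, [548.0, -88.0, 92.0], [228.0, 174.0]), (0.34, [456.0, 254.0, 41.0], [206.0, 266.0])]
hub [(0.71, [544.0, -89.0, 92.0], [229.0, 174.0])]
sleeve_center []
drift_center [(0.92, [455.0, 256.0, 43.0], [206.0, 267.0])]
holder [(0.89, [445.0, 265.0, 43.0], [208.0, 270.0])]
tray_in [(0.74, [521.0, -267.0, 8.0], [255.0, 167.0])]
latch [(0.67, [643.0, -405.0, 24.0], [240.0, 141.0])]
clip [(0.66, [425.0, -6.0, 7.0], [253.0, 217.0])]
plug [(0.51, [714.0, 331.0, 35.0], [110.0, 261.0])]
egg []
```

View pics/top0.png

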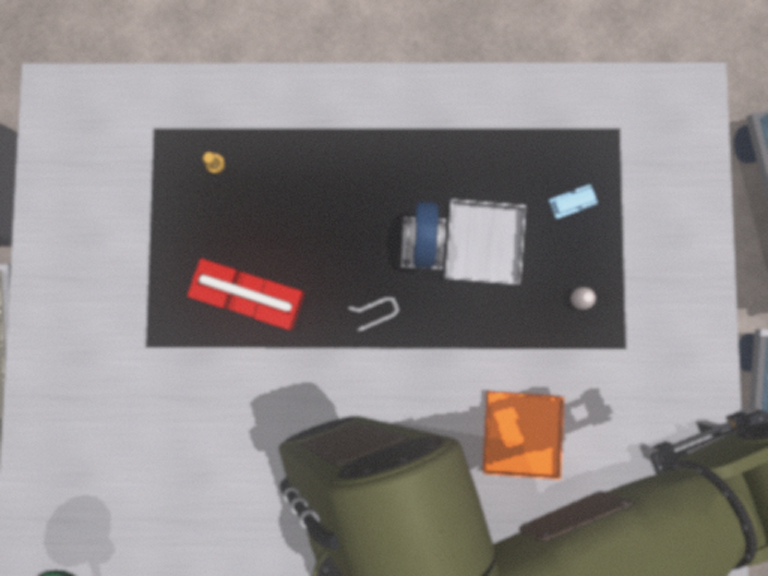

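View pics/side0.png

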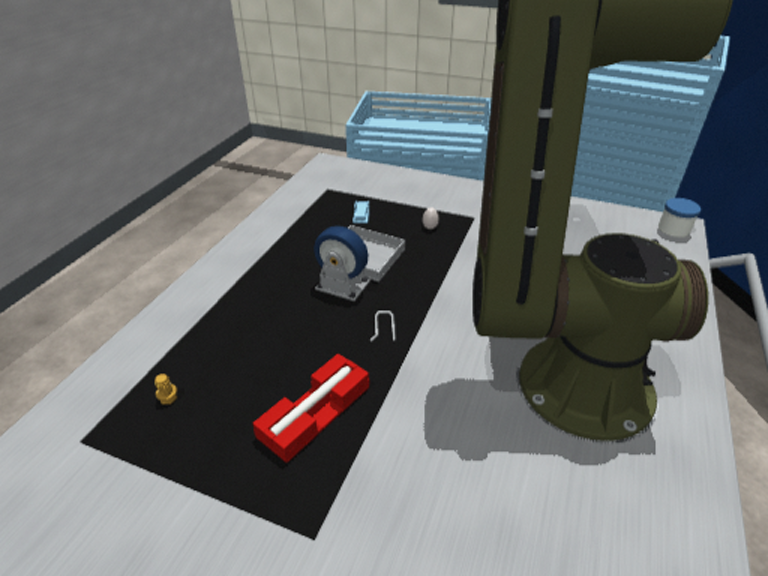

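Viewed 2. Top: the drift is in the red holder at about (161,195), the only white rod. The caster is at (283,160), the steel tray at (322,160) and the orange look-alike tray at (349,288), which is rejected. Next is a close crop to find the drift's nose end and the caster's pose.

Run:
```python
from h import *
t=manip.camera("top");s=manip.camera("side")
def crop(p,c):
    im=p["pixels"][:,:,::-1];x,y=c;return cv2.resize(im[y-37:y+38,x-50:x+50],(400,300),interpolation=cv2.INTER_CUBIC)
a=np.vstack([np.hstack([crop(t,(161,195)),crop(t,(295,160))]),np.hstack([crop(s,(206,267)),crop(s,(235,178))])])
cv2.imwrite("pics/m1.png",a)
for n in["drift_center","holder","tray_in","caster","hub","sleeve_center"]:
  for nm,p in(("top",t),("side",s)):
    for d in manip.masks_of(p,n)[:2]:
        m=d["mask"].astype(np.uint8);ys,xs=np.nonzero(m)
        r=cv2.minAreaRect(np.c_[xs,ys].astype(np.float32))
        print(n,nm,round(d["conf"],2),m.sum(),cv2.boxPoints(r).round(1).tolist())
# white px drift fit
for nm,p,c,z in(("top",t,(161,195),42),("side",s,(206,267),42)):
    im=p["pixels"].astype(int);m=np.zeros(im.shape[:2],bool);x,y=c
    m[y-45:y+45,x-55:x+55]=(im.min(2)>140)[y-45:y+45,x-55:x+55]
    n,l,st,_=cv2.connectedComponentsWithStats(m.astype(np.uint8));k=1+st[1:,4].argmax()
    ys,xs=np.nonzero(l==k);W=np.array([atz(p,(u,v),z)[:2] for u,v in zip(xs,ys)])
    c0=W.mean(0);U,S,V=np.linalg.svd(W-c0,full_matrices=False);q=(W-c0)@V[0];w=(W-c0)@V[1]
    print(nm,"mean",c0,"dir",V[0],np.degrees(np.arctan2(V[0][1],V[0][0])),"ext",q.min(),q.max(),"mid",c0+V[0]*(q.min()+q.max())/2)
    for a in np.arange(-95,100,10):
        e=(q>=a)&(q<a+10)
        if e.any():print(round(a),round(np.ptp(w[e]),1),e.sum(),end="; ")
    print()
```

```text
drift_center top 0.87 315 [[133.3000030517578, 188.10000610351562], [135.10000610351562, 182.6999969482422], [193.89999389648438, 202.3000030517578], [192.10000610351562, 207.6999969482422]]
drift_center side 0.91 362 [[179.60000610351562, 285.3999938964844], [229.60000610351562, 243.10000610351562], [233.6999969482422, 248.0], [183.6999969482422, 290.20001220703125]]
drift_center side 0.21 707 [[223.3000030517578, 177.3000030517578], [234.3000030517578, 147.3000030517578], [270.0, 160.5], [259.0, 190.39999389648438]]
holder top 0.65 1668 [[124.19999694824219, 197.60000610351562], [132.89999389648438, 171.0], [203.89999389648438, 194.1999969482422], [195.1999969482422, 220.8000030517578]]
holder side 0.68 2199 [[164.0, 284.29998779296875], [227.60000610351562, 227.5], [251.0, 253.8000030517578], [187.39999389648438, 310.5]]
tray_in top 0.93 2603 [[296.5, 187.0], [299.29998779296875, 133.6999969482422], [349.6000061035156, 136.3000030517578], [346.79998779296875, 189.60000610351562]]
tray_in top 0.83 2968 [[321.0, 317.20001220703125], [324.0, 259.3999938964844], [376.79998779296875, 2
[... 1084 characters left out ...]
 -89.8371706586856 ext -162.25550148258066 161.75466225633042 mid [332.52089026 253.27291954]
-95 20.6 24; -85 20.6 32; -75 20.6 24; -65 20.6 26; -55 20.6 30; -45 20.6 24; -35 20.6 31; -25 20.6 25; -15 20.6 24; -5 20.6 32; 5 20.6 24; 15 20.6 24; 25 20.6 32; 35 20.6 24; 45 20.6 29; 55 20.6 27; 65 20.6 24; 75 20.6 32; 85 20.6 24; 95 20.6 24; 
side mean [311.92062824 286.93321392] dir [-0.14611885  0.98926704] 98.40207477105396 ext -111.49289912323577 58.42519133617426 mid [315.79772449 260.68414675]
-95 8.5 11; -85 12.9 16; -75 16.8 20; -65 19.9 25; -55 24.0 30; -45 27.1 36; -35 31.7 40; -25 34.7 47; -15 39.2 55; -5 43.0 59; 5 46.4 66; 15 50.0 73; 25 53.3 82; 35 57.4 89; 45 54.6 63; 55 13.9 8;
```

View pics/m1.png

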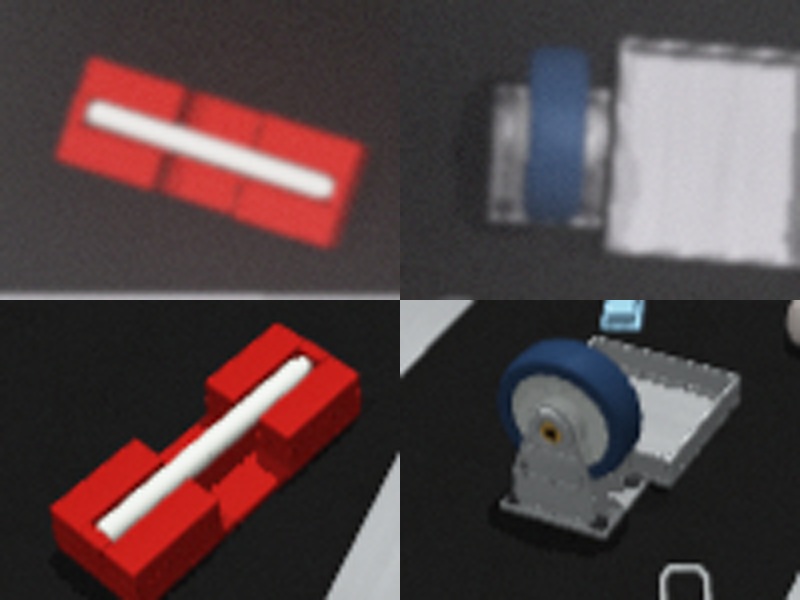

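Viewed 3. The drift's right or upper end looks tapered (side crop (305,362)). The brass sleeve end shows at side pixel (222,174), facing the holder. Next I'll fit the poses with silhouettes.

```bash
cat > fit.py <<'E'
from h import *
from scipy.optimize import minimize
K=8
def hullmask(p,X):
    uv=proj(p,X);h=cv2.convexHull(((uv+.5)*K).astype(np.float32)).round().astype(np.int32)
    m=np.zeros((384*K,512*K),np.uint8);cv2.fillConvexPoly(m,h,1)
    return cv2.resize(m.astype(np.float32),(512,384),interpolation=cv2.INTER_AREA)
def cyl(prof):  # prof: (y,r)
    a=np.linspace(0,2*np.pi,40);return np.array([[r*np.cos(t),y,r*np.sin(t)] for y,r in prof for t in a])
def place(X,x,y,z,yaw):
    c,s=np.cos(yaw),np.sin(yaw);return X@np.array([[c,-s,0],[s,c,0],[0,0,1]]).T+[x,y,z]
def fit(pm,X,z,g,st=(5,5,.05)):
    def cost(q,w=pm):
        return sum(np.abs(hullmask(p,place(X,q[0],q[1],z,q[2]))-m).sum() for p,m in w)
    S=np.vstack([g]+[np.array(g)+np.eye(3)[i]*st[i] for i in range(3)])
    r=minimize(cost,g,method="Nelder-Mead",options=dict(initial_simplex=S,xatol=.05,fatol=.1,maxiter=150));return r.x.round(3),round(r.fun,1)
def hull(m):
    n,l,st,_=cv2.connectedComponentsWithStats(m.astype(np.uint8));k=1+st[1:,4].argmax()
    ys,xs=np.nonzero(l==k);o=np.zeros(m.shape,np.uint8);cv2.fillConvexPoly(o,cv2.convexHull(np.c_[xs,ys].astype(np.int32)),1);return o.astype(np.float32)
def near(c,r):
    Y,X=np.mgrid[:384,:512];return (abs(X-c[0])<r)&(abs(Y-c[1])<r)
def hsv(p): return cv2.cvtColor(p["pixels"],cv2.COLOR_RGB2HSV).astype(int)
drift=lambda s:cyl([(-95*s,6),(-85*s,9),(95*s,9)])
E
python3 - <<'E'
from fit import *
t=manip.camera("top");s=manip.camera("side")
def white(p,c):
    h=hsv(p);return hull((h[...,1]<75)&(h[...,2]>115)&near(c,36))
T=(t,white(t,(163,195)));S=(s,white(s,(206,267)))
print(T[1].sum(),S[1].sum())
for n,w in(("top",[T]),("side",[S]),("both",[T,S])):
    for sg in(1,-1):print(n,sg,fit(w,drift(sg),36,[453,254,-.32]))
def blue(p,c):
    h=hsv(p);return hull((h[...,0]>100)&(h[...,0]<125)&(h[...,1]>90)&near(c,30))
T=(t,blue(t,(284,157)));S=(s,blue(s,(227,168)));print(T[1].sum(),S[1].sum())
wh=cyl([(-20,58),(-17,62.5),(17,62.5),(20,58)])
for n,w in(("top",[T]),("side",[S]),("both",[T,S])):print("wheel",n,fit(w,wh,95.5,[545,-105,0.]))
h=hsv(s);m=(h[...,0]>8)&(h[...,0]<32)&(h[...,1]>90)&near((222,174),8);ys,xs=np.nonzero(m)
print("brass",m.sum(),xs.mean(),ys.mean(),atz(s,(xs.mean(),ys.mean()),95.5))
E
```

```text
454.0 441.0
top 1 (array([ 4.53561e+02,  2.49707e+02, -3.09000e-01]), np.float64(69.6))
top -1 (array([ 4.54451e+02,  2.51731e+02, -3.17000e-01]), np.float64(73.3))
side 1 (array([ 4.54692e+02,  2.42521e+02, -3.11000e-01]), np.float64(44.5))
side -1 (array([ 4.55393e+02,  2.44543e+02, -3.14000e-01]), np.float64(46.1))
both 1 (array([ 4.55714e+02,  2.48765e+02, -3.01000e-01]), np.float64(185.2))
both -1 (array([ 4.55344e+02,  2.48665e+02, -3.14000e-01]), np.float64(168.3))
541.0 938.0
wheel top (array([ 5.63333e+02, -1.07802e+02, -1.04000e-01]), np.float64(118.9))
wheel side (array([ 5.64945e+02, -1.12453e+02, -1.17000e-01]), np.float64(77.2))
wheel both (array([ 5.64150e+02, -1.09496e+02, -1.03000e-01]), np.float64(219.2))
brass 17 221.88235294117646 173.76470588235293 [564.57859446 -75.65376215  95.5       ]
```

Run:
```python
from fit import *
# whiteness cross-section along drift, in metric coordinates at z=36
for cam,c in(("side",[455,246]),("top",[454.5,250.7])):
    p=manip.camera(cam);g=p["pixels"][...,1].astype(np.float32)  # green: red holder dark, drift bright
    yaw=-.312;q=np.arange(-110,111,5);w=np.arange(-25,25.1,1)
    P=place(np.array([[a,b,0] for b in q for a in w],float),c[0],c[1],36,yaw)
    uv=proj(p,P).astype(np.float32);v=cv2.remap(g,uv[:,0].reshape(len(q),-1),uv[:,1].reshape(len(q),-1),cv2.INTER_LINEAR)
    b=v.min(1,keepdims=True);mx=np.median(v.max(1));a=(v-b)/(mx-b)
    print(cam,[(int(qq),round(float(x.sum()),1),round(float((x*w).sum()/x.sum()),1)) for qq,x in zip(q,a)])
```

```text
side [(-110, 0.8, 0.3), (-105, 0.9, -1.7), (-100, 5.3, 0.6), (-95, 13.5, 1.0), (-90, 18.2, 1.5), (-85, 18.7, 1.4), (-80, 18.6, 1.0), (-75, 18.6, 0.8), (-70, 19.0, 0.8), (-65, 18.7, 1.2), (-60, 18.2, 1.4), (-55, 17.9, 1.4), (-50, 18.5, 0.8), (-45, 19.1, 0.9), (-40, 17.6, 1.0), (-35, 18.9, 1.2), (-30, 18.7, 0.8), (-25, 18.5, 0.6), (-20, 18.3, 0.6), (-15, 19.0, 1.0), (-10, 19.6, 1.2), (-5, 19.7, 1.6), (0, 19.7, 1.5), (5, 19.5, 1.7), (10, 20.0, 1.8), (15, 20.2, 1.7), (20, 19.6, 1.4), (25, 19.2, 1.5), (30, 17.6, 1.2), (35, 18.8, 1.1), (40, 18.5, 1.1), (45, 17.7, 1.1), (50, 17.9, 0.9), (55, 18.7, 1.1), (60, 19.1, 1.2), (65, 18.1, 1.2), (70, 17.7, 1.0), (75, 18.3, 0.8), (80, 18.6, 1.1), (85, 18.4, 1.2), (90, 17.4, 1.0), (95, 3.5, -0.9), (100, 0.6, -1.1), (105, 0.9, 1.6), (110, 0.6, 3.7)]
top [(-110, 1.5, -5.1), (-105, 1.1, -1.8), (-100, 5.1, -1.2), (-95, 13.0, -0.9), (-90, 17.1, -0.7), (-85, 18.0, -1.1), (-80, 18.4, -1.1), (-75, 18.0, -1.0), (-70, 17.8, -0.9), (-65, 18.3, -1.0), (-60, 18.2, -0.9), (-55, 18.4, -1.1), (-50, 18.6, -1.0), (-45, 18.4, -0.8), (-40, 18.5, -0.9), (-35, 18.8, -0.9), (-30, 19.0, -0.8), (-25, 18.5, -0.7), (-20, 18.6, -0.8), (-15, 19.0, -0.8), (-10, 18.8, -0.8), (-5, 19.3, -0.9), (0, 19.1, -0.8), (5, 18.9, -0.7), (10, 18.9, -0.7), (15, 18.9, -0.6), (20, 18.9, -0.7), (25, 19.3, -0.9), (30, 18.8, -1.0), (35, 18.4, -0.8), (40, 18.5, -0.9), (45, 18.1, -0.7), (50, 18.4, -0.8), (55, 18.2, -0.7), (60, 18.2, -0.6), (65, 18.4, -0.6), (70, 18.2, -0.8), (75, 18.1, -0.6), (80, 18.1, -0.6), (85, 18.0, -0.5), (90, 16.6, -0.7), (95, 9.8, -0.7), (100, 2.4, -1.8), (105, 0.8, -3.2), (110, 1.2, -3.3)]
```

The nose is clearly at the drift's -y end, towards the caster. Drift centre is about (454,247) with yaw -0.31. The wheel hub is about (564,-110) with yaw -0.104. Moving above the drift now.

```bash
python3 -m crank '[{"offset":[0.03,0.04,0.03],"spin":7},{"offset":[0.07,0.24,0.05],"spin":14},{"offset":[0.08,0.24,0.05],"spin":21},{"offset":[0.08,0.24,0.05],"spin":28},{"offset":[0.08,0.24,0.05],"spin":35},{"offset":[0.1,0.3,0.05],"spin":42},{"offset":[0.11,0.33,0.05],"spin":50},{"offset":[0.12,0.36,0.05],"spin":50.5}]' 1.0 20
```

```text
clock: 2.67
eef_pos: [306.2, -202.3, 221.1]
eef_rot: [3.141, 0.0, 1.267]
wrist_force: [1.6, 0.3, -0.5]
finger_gap: 94.4
```

```bash
python3 -m crank '[{"offset":[0.013,0.04,0],"spin":0},{"offset":[0.026,0.08,0],"spin":0},{"offset":[0.039,0.12,0],"spin":0},{"offset":[0.052,0.16,-0.02],"spin":0},{"offset":[0.065,0.2,-0.04],"spin":0},{"offset":[0.078,0.24,-0.06],"spin":0},{"offset":[0.091,0.28,-0.08],"spin":0},{"offset":[0.104,0.32,-0.1],"spin":-0.4}]'
python3 -m crank '[{"offset":[0.013,0.04,0],"spin":0},{"offset":[0.026,0.08,0],"spin":0},{"offset":[0.039,0.12,0],"spin":0},{"offset":[0.044,0.129,0],"spin":0},{"offset":[0.044,0.129,0],"spin":0},{"offset":[0.044,0.129,0],"spin":0},{"offset":[0.044,0.129,0],"spin":0},{"offset":[0.044,0.129,0],"spin":0}]'
```

```text
clock: 3.33
eef_pos: [402.8, 96.5, 132.1]
eef_rot: [3.14, -0.0, 1.261]
wrist_force: [1.3, -1.4, 0.4]
finger_gap: 94.1
clock: 4.0
eef_pos: [446.7, 224.6, 132.3]
eef_rot: [3.139, -0.0, 1.26]
wrist_force: [0.2, -0.3, -0.4]
finger_gap: 94.1
```

Run:
```python
from h import *
s=manip.camera("side");t=manip.camera("top");print(manip.read_state()["eef_pos"],manip.read_state()["eef_rot"])
def crop(p,c):
    x,y=c;return cv2.resize(p["pixels"][y-50:y+50,x-50:x+50,::-1],(400,400),interpolation=cv2.INTER_CUBIC)
cv2.imwrite("pics/m2.png",np.hstack([crop(s,(206,250)),crop(t,(165,195))]))
```

```text
[446.82608915 224.70943773 132.45937696] [ 3.13926182e+00 -3.39172016e-04  1.25968732e+00]
```

View pics/m2.png

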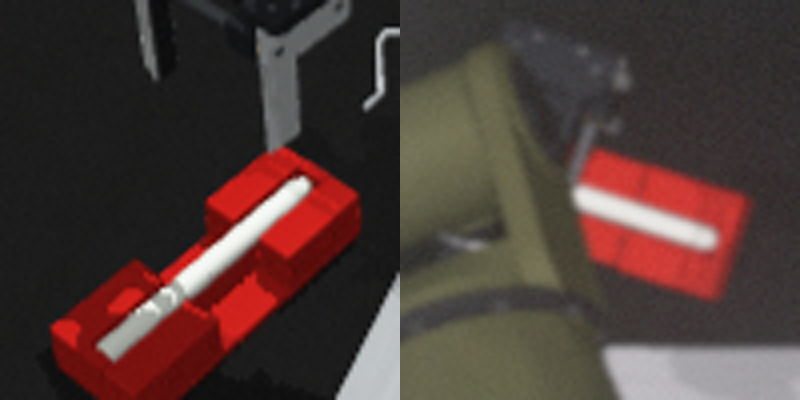

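Viewed 4. The gripper straddles the drift line, with side finger tips at about (195,219) and (226,237). I'll check that against the projected TCP to get the camera bias.

Run:
```python
from h import *
s=manip.camera("side");st=manip.read_state();x,y,z=st["eef_pos"];yaw=st["eef_rot"][2]
j=np.array([np.sin(yaw),-np.cos(yaw),0]);a=np.array([np.cos(yaw),np.sin(yaw),0])
P=[(sg*(k)*j+h*a+[x,y,z]) for sg in(1,-1) for k in(47,59.5) for h in(-8,8)]
print(proj(s,P).round(1).tolist())
save(s,"m3.png",(170,195,250,255),10)
```

```text
[[201.1, 226.3], [196.7, 229.6], [197.8, 224.2], [193.4, 227.5], [227.2, 243.0], [222.8, 246.7], [230.9, 245.4], [226.5, 249.1]]
```

View pics/m3.png

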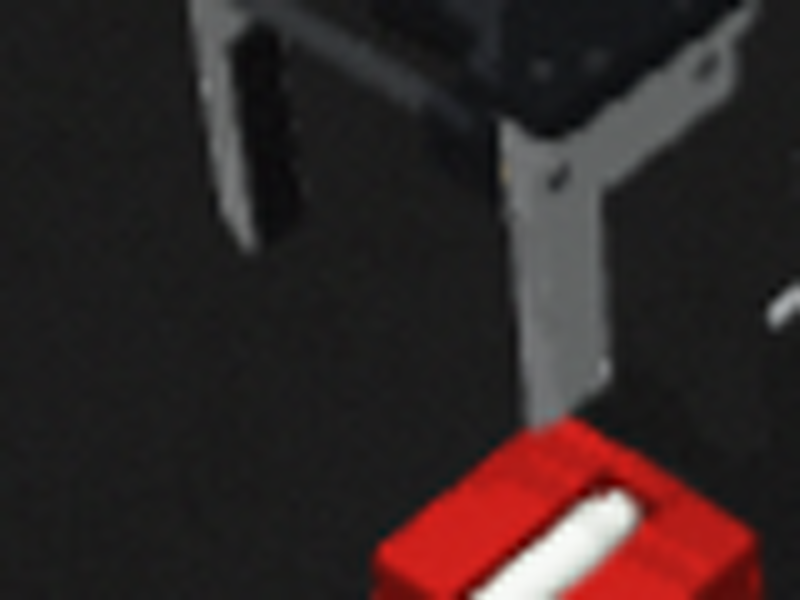

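Viewed 5. The finger tips sit about 9 px above the shut-TCP projection, so the linkage retracts them when open. Laterally they agree within about 1 px. Descending.

```bash
python3 -m crank '[{"offset":[0.004,0.012,-0.02],"spin":0},{"offset":[0.007,0.022,-0.04],"spin":0},{"offset":[0.007,0.022,-0.06],"spin":0},{"offset":[0.007,0.022,-0.08],"spin":0},{"offset":[0.007,0.022,-0.1],"spin":0},{"offset":[0.007,0.022,-0.11],"spin":0},{"offset":[0.007,0.022,-0.115],"spin":0},{"offset":[0.007,0.022,-0.115],"spin":0}]' 1.0 30 
python3 -m crank '[{"offset":[0,0,0],"spin":0},{"offset":[0,0,0],"spin":0},{"offset":[0,0,0],"spin":0},{"offset":[0,0,0],"spin":0},{"offset":[0,0,0],"spin":0},{"offset":[0,0,0],"spin":0},{"offset":[0,0,0],"spin":0},{"offset":[0,0,0],"spin":0}]' 0.0 30
```

```text
clock: 4.82
eef_pos: [453.7, 246.5, 17.1]
eef_rot: [3.14, 0.0, 1.259]
wrist_force: [0.5, 0.1, -0.5]
finger_gap: 93.9
clock: 5.48
eef_pos: [453.7, 246.5, 17.1]
eef_rot: [3.14, 0.0, 1.26]
wrist_force: [-0.6, 0.7, 0.6]
finger_gap: 44.3
```

```bash
python3 -m crank '[{"offset":[0,0,0],"spin":0},{"offset":[0,0,0],"spin":0},{"offset":[0,0,0],"spin":0},{"offset":[0,0,0],"spin":0},{"offset":[0,0,0],"spin":0},{"offset":[0,0,0],"spin":0},{"offset":[0,0,0],"spin":0},{"offset":[0,0,0],"spin":0}]' 0.0 30
```

```text
clock: 6.15
eef_pos: [453.7, 246.5, 17.1]
eef_rot: [3.14, 0.0, 1.259]
wrist_force: [0.2, 0.6, -0.9]
finger_gap: 0.4
```

Run:
```python
from h import *
s=manip.camera("side");t=manip.camera("top")
def crop(p,c):
    x,y=c;return cv2.resize(p["pixels"][y-50:y+50,x-50:x+50,::-1],(400,400),interpolation=cv2.INTER_CUBIC)
cv2.imwrite("pics/m4.png",np.hstack([crop(s,(206,255)),crop(t,(165,195))]))
```

```text
(no output)
```

View pics/m4.png

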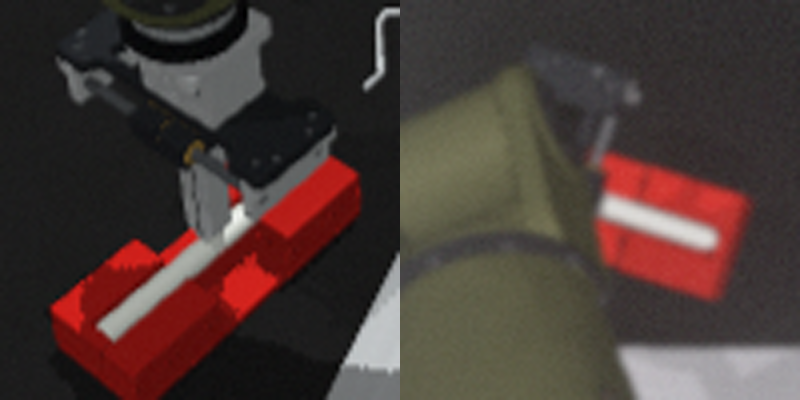

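Run:
```python
from h import *
s=manip.camera("side");t=manip.camera("top");st=manip.read_state();e=st["eef_pos"];print(e,st["joints"])
for z in(17,36,47,57,67):print(z,proj(s,[e[0],e[1],z]).round(1),proj(t,[e[0],e[1],z]).round(1))
save(s,"m5.png",(165,215,245,275),10)
```

```text
[453.69226178 246.53193768  17.1286763 ] [ 4.27592137e-01  4.13371487e-01  1.76400868e+00 -1.61009823e-03
  9.63140890e-01  7.39806753e-01]
17 [[209.  270.5]] [[165.7 195.3]]
36 [[208.4 266. ]] [[164.1 194.8]]
47 [[208.1 263.3]] [[163.1 194.6]]
57 [[207.8 260.9]] [[162.2 194.3]]
67 [[207.5 258.4]] [[161.3 194.1]]
```

View pics/m5.png

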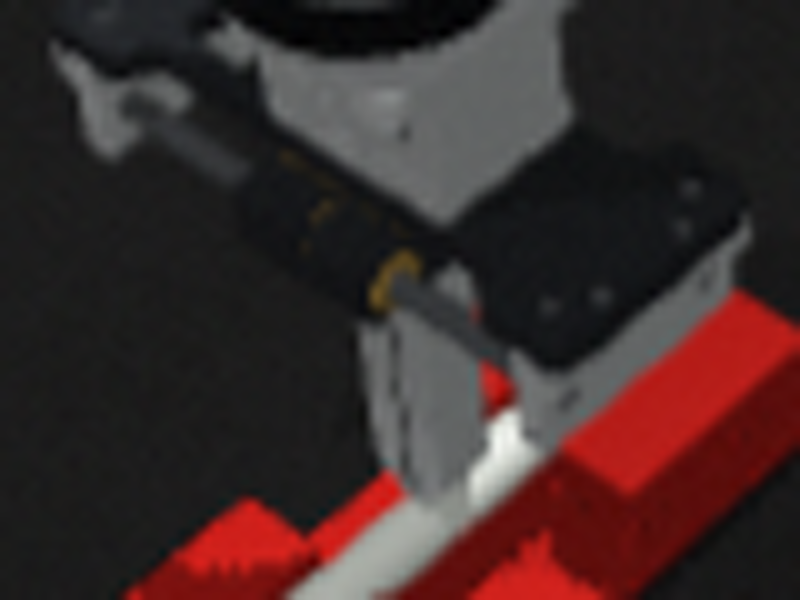

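Viewed 7. The shut finger tips are at side (208,265), about 7–8 px above where the reported TCP should be. They are therefore roughly 25–30 mm higher than reported and closed above the drift, which hasn't moved. I'll reopen and go down in guarded steps.

```bash
python3 -m crank '[{"offset":[0,0,0],"spin":0},{"offset":[0,0,0],"spin":0},{"offset":[0,0,0],"spin":0},{"offset":[0,0,0],"spin":0},{"offset":[0,0,0],"spin":0},{"offset":[0,0,0],"spin":0},{"offset":[0,0,0],"spin":0},{"offset":[0,0,0],"spin":0}]' 0.5 30
python3 -m crank '[{"offset":[0,0,-0.001],"spin":0},{"offset":[0,0,-0.002],"spin":0},{"offset":[0,0,-0.003],"spin":0},{"offset":[0,0,-0.004],"spin":0},{"offset":[0,0,-0.005],"spin":0},{"offset":[0,0,-0.006],"spin":0},{"offset":[0,0,-0.007],"spin":0},{"offset":[0,0,-0.008],"spin":0}]'
```

```text
clock: 7.02
eef_pos: [453.7, 246.5, 17.1]
eef_rot: [3.14, 0.0, 1.26]
wrist_force: [0.3, -0.5, 1.5]
finger_gap: 46.3
clock: 7.68
eef_pos: [453.7, 246.5, 9.0]
eef_rot: [3.14, 0.0, 1.26]
wrist_force: [-0.4, 1.2, 0.1]
finger_gap: 46.9
```

```bash
python3 -m crank '[{"offset":[0,0,-0.001],"spin":0},{"offset":[0,0,-0.002],"spin":0},{"offset":[0,0,-0.003],"spin":0},{"offset":[0,0,-0.004],"spin":0},{"offset":[0,0,-0.005],"spin":0},{"offset":[0,0,-0.006],"spin":0},{"offset":[0,0,-0.007],"spin":0},{"offset":[0,0,-0.008],"spin":0}]'
python3 - <<'E'
from h import *
s=manip.camera("side");save(s,"m6.png",(165,215,245,275),10);print(manip.read_state()["wrist_force"])
E
```

```text
clock: 8.35
eef_pos: [453.7, 246.5, 0.9]
eef_rot: [3.14, 0.0, 1.26]
wrist_force: [-0.2, -0.3, -0.0]
finger_gap: 46.9
[-0.04839968  0.51313658 -0.14537127]
```

View pics/m6.png

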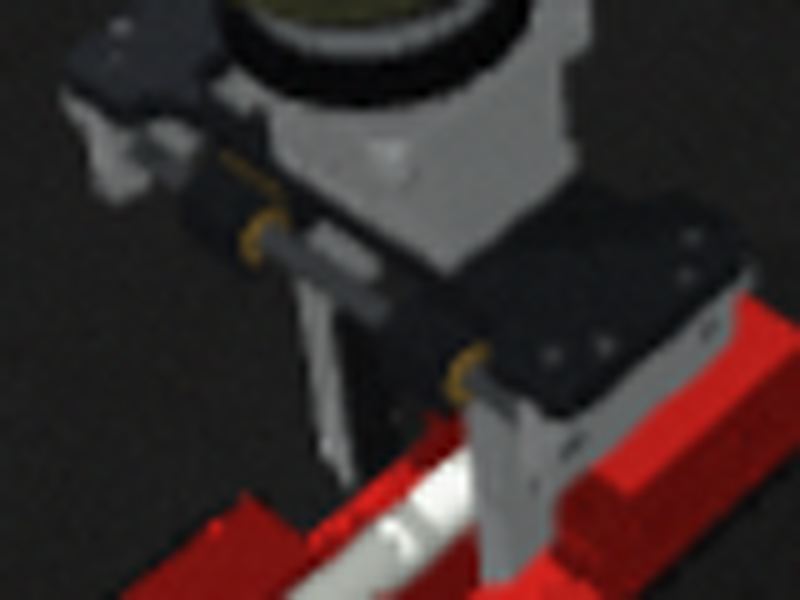

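Run:
```python
from h import *
s=manip.camera("side");e=manip.read_state()["eef_pos"]
j=np.array([.952,-.306]);a=np.array([.306,.952])
for k in(-23.5,-36,23.5,36):
  for h in(-8,8):
    print(k,h,[(z,proj(s,[*(e[:2]+k*j+h*a),z]).round(1)[0].tolist()) for z in(1,15,30,40)])
```

```text
-23.5 -8 [(1, [217.7, 276.8]), (15, [217.3, 273.6]), (30, [216.9, 270.0]), (40, [216.7, 267.6])]
-23.5 8 [(1, [213.5, 280.5]), (15, [213.2, 277.3]), (30, [212.8, 273.7]), (40, [212.5, 271.3])]
-36 -8 [(1, [221.0, 279.2]), (15, [220.7, 275.9]), (30, [220.3, 272.4]), (40, [220.1, 270.0])]
-36 8 [(1, [216.9, 282.9]), (15, [216.5, 279.7]), (30, [216.1, 276.2]), (40, [215.9, 273.8])]
23.5 -8 [(1, [205.6, 268.1]), (15, [205.1, 264.9]), (30, [204.7, 261.3]), (40, [204.3, 258.9])]
23.5 8 [(1, [201.5, 271.6]), (15, [201.0, 268.4]), (30, [200.5, 264.9]), (40, [200.1, 262.5])]
36 -8 [(1, [202.5, 265.9]), (15, [202.0, 262.6]), (30, [201.5, 259.1]), (40, [201.2, 256.7])]
36 8 [(1, [198.3, 269.3]), (15, [197.8, 266.1]), (30, [197.3, 262.6]), (40, [196.9, 260.2])]
```

Viewed 8. The fingers straddle the drift. The right tip at (213,273) implies a true tip height of about 30 while the report says 1, so the offset is about +29 mm. Lowering about 12 mm more, guarded.

```bash
python3 -m crank '[{"offset":[0,0,-0.001],"spin":0},{"offset":[0,0,-0.002],"spin":0},{"offset":[0,0,-0.003],"spin":0},{"offset":[0,0,-0.004],"spin":0},{"offset":[0,0,-0.005],"spin":0},{"offset":[0,0,-0.006],"spin":0},{"offset":[0,0,-0.007],"spin":0},{"offset":[0,0,-0.008],"spin":0}]'
python3 -m crank '[{"offset":[0,0,-0.001],"spin":0},{"offset":[0,0,-0.002],"spin":0},{"offset":[0,0,-0.003],"spin":0},{"offset":[0,0,-0.003],"spin":0},{"offset":[0,0,-0.003],"spin":0},{"offset":[0,0,-0.003],"spin":0},{"offset":[0,0,-0.003],"spin":0},{"offset":[0,0,-0.003],"spin":0}]' 0.0 25
```

```text
clock: 9.12
eef_pos: [453.6, 246.5, -7.3]
eef_rot: [3.14, 0.0, 1.26]
wrist_force: [-0.5, -0.2, 0.2]
finger_gap: 46.7
clock: 9.78
eef_pos: [453.6, 246.5, -10.3]
eef_rot: [3.14, 0.0, 1.259]
wrist_force: [-0.2, 1.3, -0.5]
finger_gap: 17.1
```

The drift is gripped (gap 17–18). Lifting.

```bash
python3 -m crank '[{"offset":[0,0,0],"spin":0},{"offset":[0,0,0],"spin":0},{"offset":[0,0,0.01],"spin":0},{"offset":[0,0,0.02],"spin":0},{"offset":[0,0,0.035],"spin":0},{"offset":[0,0,0.05],"spin":0},{"offset":[0,0,0.06],"spin":0},{"offset":[0,0,0.06],"spin":0}]' 0.0 30
```

```text
clock: 10.45
eef_pos: [454.8, 247.1, 52.5]
eef_rot: [3.137, -0.002, 1.26]
wrist_force: [1.1, 0.9, -0.6]
finger_gap: 17.1
```

```bash
python3 -m crank '[{"offset":[0.015,-0.02,0],"spin":1.5},{"offset":[0.035,-0.05,0],"spin":3},{"offset":[0.055,-0.08,0],"spin":5},{"offset":[0.075,-0.11,0],"spin":7},{"offset":[0.095,-0.14,0],"spin":9},{"offset":[0.112,-0.165,0],"spin":10.5},{"offset":[0.122,-0.18,0],"spin":11.5},{"offset":[0.127,-0.187,0],"spin":11.9}]'
python3 -m crank '[{"offset":[0,0,0],"spin":0},{"offset":[0,0,0],"spin":0},{"offset":[0,0,0],"spin":0},{"offset":[0,0,0],"spin":0},{"offset":[0,0,0],"spin":0},{"offset":[0,0,0],"spin":0},{"offset":[0,0,0],"spin":0},{"offset":[0,0,0],"spin":0}]'
python3 - <<'E'
from fit import *
t=manip.camera("top");s=manip.camera("side");st=manip.read_state();print(st["eef_pos"],st["eef_rot"],st["finger_gap"])
a=[]
for p,c in((s,(215,185)),(t,(258,160))):
    x,y=c;a.append(cv2.resize(p["pixels"][y-50:y+50,x-50:x+50,::-1],(400,400),interpolation=cv2.INTER_CUBIC))
cv2.imwrite("pics/m7.png",np.hstack(a))
E
```

```text
clock: 11.12
eef_pos: [582.5, 57.9, 51.9]
eef_rot: [3.137, -0.002, 1.466]
wrist_force: [-0.4, 0.3, -1.4]
finger_gap: 17.0
clock: 11.78
eef_pos: [582.5, 58.1, 52.0]
eef_rot: [3.137, -0.002, 1.466]
wrist_force: [1.4, 0.3, -0.7]
finger_gap: 17.3
[582.5115909   57.9321248   51.94810927] [ 3.13743128e+00 -2.12850224e-03  1.46593551e+00] 17.236274036827428
```

View pics/m7.png

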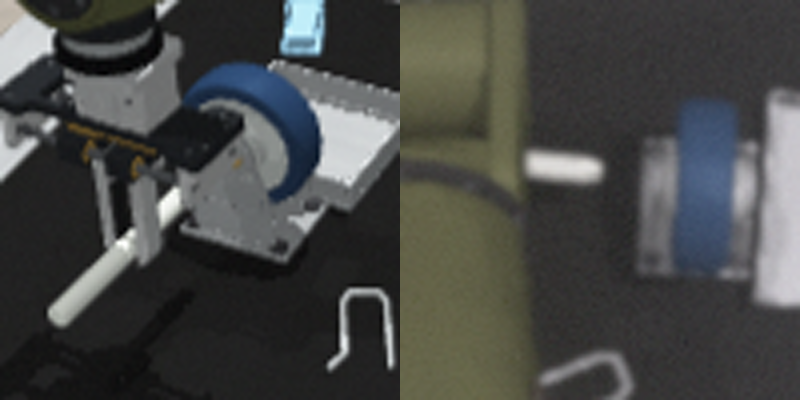

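Viewed 9. The drift is held level, with its nose at top (259,152), lined up roughly with the caster. I'll measure its offset from the bore axis in each camera.

```bash
cat > off.py <<'E'
from fit import *
yaw=-.107; d=np.array([np.sin(-yaw),np.cos(yaw),0])
hub={"top":np.array([563.3,-107.8,95.5]),"side":np.array([564.9,-112.4,95.5])}
def run(rng):
  for cam in("top","side"):
    p=manip.camera(cam);g=p["pixels"].astype(np.float32)
    h=hsv(p);m=((h[...,1]<60)&(h[...,2]>(150 if cam=="top" else 110))).astype(np.float32)
    q=np.array(rng[cam],float);A=hub[cam]+q[:,None]*d;uv=proj(p,A)
    tng=np.gradient(uv,axis=0);tng/=np.linalg.norm(tng,axis=1)[:,None];nrm=np.c_[-tng[:,1],tng[:,0]]
    w=np.arange(-7,7.01,.25);S=(uv[:,None]+w[None,:,None]*nrm[:,None]).astype(np.float32)
    v=cv2.remap(g[...,2],S[...,0],S[...,1],cv2.INTER_LINEAR)
    v=np.clip(v-90,0,None)
    print(cam,"nrm",nrm[0].round(2),"px per x,z:",[((proj(p,A[0]+e)-uv[0])@nrm[0]).round(3)[0] for e in np.eye(3)])
    print([(int(a),round(float((x*w).sum()/max(x.sum(),1)),2),round(float((x>60).sum()*.25),1)) for a,x in zip(q,v)])
E
python3 - <<'E'
from off import *
run({"top":range(56,130,4),"side":range(76,290,8)})
E
```

```text
top nrm [ 0.11 -0.99] px per x,z: [np.float64(0.344), np.float64(-0.037), np.float64(0.063)]
[(56, 0.0, 0.0), (60, 0.0, 0.0), (64, 0.0, 0.0), (68, 0.0, 0.0), (72, 0.54, 0.0), (76, 0.46, 3.8), (80, 0.48, 5.0), (84, 0.41, 5.5), (88, 0.35, 5.5), (92, 0.31, 5.5), (96, 0.29, 5.5), (100, 0.29, 5.8), (104, 0.27, 5.8), (108, 0.28, 5.5), (112, 0.27, 5.5), (116, 0.3, 5.2), (120, 0.36, 5.5), (124, 0.48, 4.2), (128, 0.74, 0.0)]
side nrm [-0.7  -0.71] px per x,z: [np.float64(0.241), np.float64(-0.026), np.float64(0.19)]
[(76, -3.1, 0.0), (84, -0.33, 0.0), (92, -1.34, 0.0), (100, 0.09, 2.5), (108, 1.08, 4.5), (116, 1.08, 4.5), (124, 1.18, 4.8), (132, 1.34, 2.5), (140, 3.17, 0.0), (148, 1.86, 0.0), (156, 0.22, 0.0), (164, 0.36, 2.8), (172, 0.27, 4.2), (180, 2.1, 5.8), (188, 1.37, 4.8), (196, 0.93, 4.2), (204, 0.97, 4.5), (212, 0.95, 4.2), (220, 1.01, 4.5), (228, 0.96, 4.2), (236, 0.96, 4.2), (244, 0.96, 4.2), (252, 0.9, 4.2), (260, 0.84, 4.5), (268, 0.77, 0.0), (276, 0.0, 0.0), (284, 0.0, 0.0)]
```

Drift vs bore axis:
- **Lateral (top camera):** x is off by about +0.5 mm.
- **Height:** about +2.8 mm, from the lift and the known heights (side camera suggests +4).
- **Nose:** about 38 mm from the mouth.

I'll lower 3 mm and advance.

```bash
python3 -m crank '[{"offset":[-0.0005,0,-0.003],"spin":0},{"offset":[-0.001,-0.005,-0.003],"spin":0},{"offset":[-0.0015,-0.01,-0.003],"spin":0},{"offset":[-0.002,-0.015,-0.003],"spin":0},{"offset":[-0.0025,-0.02,-0.003],"spin":0},{"offset":[-0.003,-0.025,-0.003],"spin":0},{"offset":[-0.0037,-0.03,-0.003],"spin":0},{"offset":[-0.0042,-0.035,-0.003],"spin":0}]'
python3 -m crank '[{"offset":[-0.0002,-0.002,0],"spin":0},{"offset":[-0.0004,-0.004,0],"spin":0},{"offset":[-0.0006,-0.006,0],"spin":0},{"offset":[-0.0008,-0.008,0],"spin":0},{"offset":[-0.001,-0.01,0],"spin":0},{"offset":[-0.0012,-0.012,0],"spin":0},{"offset":[-0.0012,-0.012,0],"spin":0},{"offset":[-0.0012,-0.012,0],"spin":0}]'
python3 - <<'E'
from off import *
print(manip.read_state()["wrist_force"])
run({"top":range(20,90,4),"side":range(60,280,8)})
s=manip.camera("side");save(s,"m8.png",(185,145,265,205),10)
E
```

```text
clock: 12.65
eef_pos: [578.3, 22.2, 49.0]
eef_rot: [3.137, -0.002, 1.466]
wrist_force: [-0.3, 0.6, -1.1]
finger_gap: 17.4
clock: 13.32
eef_pos: [576.7, 10.0, 48.8]
eef_rot: [3.138, -0.002, 1.466]
wrist_force: [-4.2, -0.4, -0.6]
finger_gap: 17.1
[-4.15626603 -0.38185336 -0.57323966]
top nrm [ 0.11 -0.99] px per x,z: [np.float64(0.344), np.float64(-0.037), np.float64(0.063)]
[(20, 0.12, 0.0), (24, 0.43, 0.0), (28, 0.33, 0.0), (32, -0.14, 0.0), (36, -0.59, 3.2), (40, -0.73, 5.2), (44, -0.7, 5.8), (48, -0.72, 5.8), (52, -0.72, 5.8), (56, -0.7, 5.5), (60, -0.63, 5.5), (64, -0.55, 5.2), (68, -0.45, 3.5), (72, -0.24, 0.0), (76, 0.0, 0.0), (80, 0.0, 0.0), (84, 0.0, 0.0), (88, 0.0, 0.0)]
side nrm [-0.7  -0.71] px per x,z: [np.float64(0.238), np.float64(-0.026), np.float64(0.188)]
[(60, -0.61, 5.0), (68, -0.26, 5.2), (76, -0.18, 4.8), (84, 0.13, 2.5), (92, 0.63, 0.0), (100, -0.49, 0.0), (108, -0.59, 0.0), (116, -0.34, 2.8), (124, -0.98, 3.5), (132, 1.27, 4.2), (140, 0.76, 4.2), (148, 0.19, 3.8), (156, 0.32, 4.2), (164, 0.48, 4.2), (172, 0.46, 4.0), (180, 0.53, 4.0), (188, 0.56, 4.0), (196, 0.6, 4.0), (204, 0.56, 4.0), (212, 0.66, 4.2), (220, 0.24, 3.0), (228, 0.0, 0.0), (236, 0.0, 0.0), (244, 0.0, 0.0), (252, 0.0, 0.0), (260, 0.0, 0.0), (268, 0.0, 0.0), (276, 0.0, 0.0)]
```

View pics/m8.png

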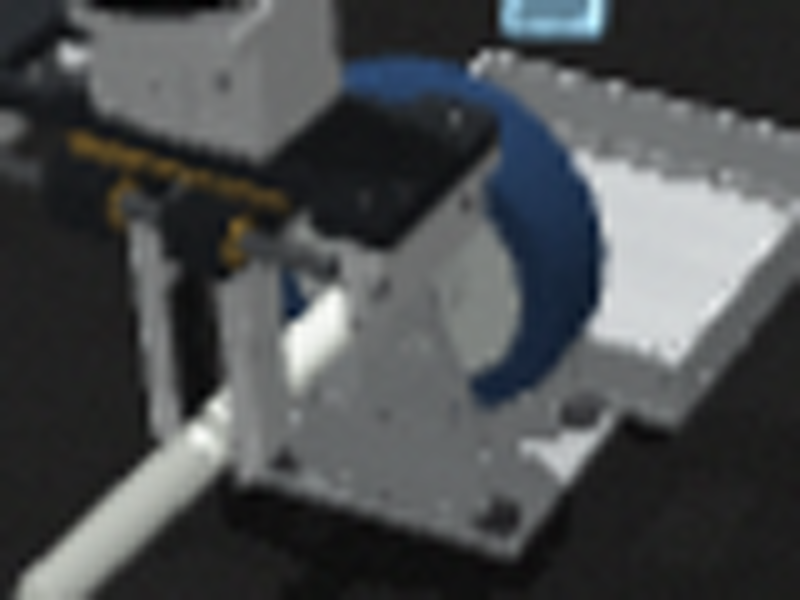

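Viewed 10. The nose is at the mouth and the force is -4 N in x, so the rim pushes it towards -x. I'll shift -x 2 mm and watch the force.

```bash
python3 -m crank '[{"offset":[-0.001,0,0],"spin":0},{"offset":[-0.002,0,0],"spin":0},{"offset":[-0.002,0,0],"spin":0},{"offset":[-0.002,0,0],"spin":0},{"offset":[-0.002,0,0],"spin":0},{"offset":[-0.002,0,0],"spin":0},{"offset":[-0.002,0,0],"spin":0},{"offset":[-0.002,0,0],"spin":0}]'
python3 -m crank '[{"offset":[-0.0002,-0.002,0],"spin":0},{"offset":[-0.0004,-0.004,0],"spin":0},{"offset":[-0.0006,-0.006,0],"spin":0},{"offset":[-0.0008,-0.008,0],"spin":0},{"offset":[-0.0009,-0.008,0],"spin":0},{"offset":[-0.0009,-0.008,0],"spin":0},{"offset":[-0.0009,-0.008,0],"spin":0},{"offset":[-0.0009,-0.008,0],"spin":0}]'
python3 - <<'E'
from off import *
st=manip.read_state();print(st["wrist_force"],st["moment"])
run({"top":range(32,90,4),"side":range(140,230,8)})
E
```

```text
clock: 14.13
eef_pos: [574.9, 10.1, 48.9]
eef_rot: [3.138, -0.002, 1.466]
wrist_force: [-0.5, -0.0, -0.3]
finger_gap: 17.0
clock: 14.8
eef_pos: [574.0, 1.9, 48.9]
eef_rot: [3.138, -0.002, 1.466]
wrist_force: [-0.9, 0.0, -1.0]
finger_gap: 17.1
[-0.9061501   0.00941542 -0.95978467] [-0.15754626  0.08477763 -0.01829125]
top nrm [ 0.11 -0.99] px per x,z: [np.float64(0.344), np.float64(-0.037), np.float64(0.063)]
[(32, -0.11, 0.0), (36, -0.71, 2.8), (40, -0.92, 5.0), (44, -0.87, 5.5), (48, -0.87, 5.5), (52, -0.88, 5.5), (56, -0.87, 4.8), (60, -0.87, 0.0), (64, 0.0, 0.0), (68, 0.0, 0.0), (72, 0.0, 0.0), (76, 0.0, 0.0), (80, 0.0, 0.0), (84, 0.0, 0.0), (88, 0.0, 0.0)]
side nrm [-0.7  -0.71] px per x,z: [np.float64(0.25), np.float64(-0.027), np.float64(0.198)]
[(140, -0.19, 4.0), (148, -0.23, 4.0), (156, -0.19, 4.0), (164, -0.2, 4.0), (172, -0.16, 4.0), (180, -0.21, 4.0), (188, -0.16, 4.0), (196, -0.22, 4.0), (204, -0.28, 4.2), (212, -0.69, 0.2), (220, 0.0, 0.0), (228, 0.0, 0.0)]
```

```bash
python3 -m crank '[{"offset":[-0.0003,-0.003,0],"spin":0},{"offset":[-0.0006,-0.006,0],"spin":0},{"offset":[-0.0009,-0.009,0],"spin":0},{"offset":[-0.0012,-0.012,0],"spin":0},{"offset":[-0.0016,-0.015,0],"spin":0},{"offset":[-0.0019,-0.018,0],"spin":0},{"offset":[-0.0021,-0.02,0],"spin":0},{"offset":[-0.0021,-0.02,0],"spin":0}]'
python3 -m crank '[{"offset":[-0.0003,-0.003,0],"spin":0},{"offset":[-0.0006,-0.006,0],"spin":0},{"offset":[-0.0009,-0.009,0],"spin":0},{"offset":[-0.0012,-0.012,0],"spin":0},{"offset":[-0.0016,-0.015,0],"spin":0},{"offset":[-0.0019,-0.018,0],"spin":0},{"offset":[-0.0021,-0.02,0],"spin":0},{"offset":[-0.0021,-0.02,0],"spin":0}]'
python3 - <<'E'
from off import *
st=manip.read_state();print(st["wrist_force"],st["moment"])
run({"top":range(32,60,4),"side":range(92,200,4)})
E
```

```text
clock: 15.57
eef_pos: [571.8, -18.6, 48.9]
eef_rot: [3.138, -0.001, 1.465]
wrist_force: [-1.4, -1.0, 0.2]
finger_gap: 17.0
clock: 16.23
eef_pos: [569.6, -39.1, 48.8]
eef_rot: [3.138, -0.001, 1.465]
wrist_force: [-3.0, 0.9, 0.7]
finger_gap: 17.2
[-2.99246682  0.94980762  0.6996261 ] [ 0.0715917   0.49614871 -0.04183208]
top nrm [ 0.11 -0.99] px per x,z: [np.float64(0.344), np.float64(-0.037), np.float64(0.063)]
[(32, 1.55, 0.0), (36, 1.57, 0.0), (40, 1.54, 0.0), (44, 0.0, 0.0), (48, 0.0, 0.0), (52, 0.0, 0.0), (56, 0.0, 0.0)]
side nrm [-0.7  -0.71] px per x,z: [np.float64(0.243), np.float64(-0.026), np.float64(0.192)]
[(92, -0.94, 4.0), (96, -0.99, 3.8), (100, -0.7, 3.8), (104, -0.47, 3.8), (108, -0.31, 3.5), (112, -0.29, 3.8), (116, -0.17, 4.0), (120, -0.45, 3.8), (124, -0.18, 3.8), (128, -0.13, 4.0), (132, -0.18, 3.8), (136, -0.19, 3.8), (140, -0.17, 4.0), (144, -0.17, 4.0), (148, -0.2, 3.8), (152, -0.19, 3.8), (156, -0.17, 4.0), (160, -0.23, 4.0), (164, -0.37, 3.8), (168, -0.36, 3.8), (172, -0.54, 0.0), (176, 0.0, 0.0), (180, 0.0, 0.0), (184, 0.0, 0.0), (188, 0.0, 0.0), (192, 0.0, 0.0), (196, 0.0, 0.0)]
```

About 58 mm of the drift is in the bore with low forces. Releasing, then rising.

```bash
python3 -m crank '[{"offset":[0,0,0],"spin":0},{"offset":[0,0,0],"spin":0},{"offset":[0,0,0],"spin":0},{"offset":[0,0,0],"spin":0},{"offset":[0,0,0],"spin":0},{"offset":[0,0,0],"spin":0},{"offset":[0,0,0],"spin":0},{"offset":[0,0,0],"spin":0}]' 0.6
python3 -m crank '[{"offset":[0,0,0.01],"spin":0},{"offset":[0,0,0.025],"spin":0},{"offset":[0,0,0.045],"spin":0},{"offset":[0,0,0.065],"spin":0},{"offset":[0,0,0.085],"spin":0},{"offset":[0,0,0.1],"spin":0},{"offset":[0,0,0.1],"spin":0},{"offset":[0,0,0.1],"spin":0}]' 0.6
python3 - <<'E'
from off import *
run({"top":range(32,60,4),"side":range(60,184,4)})
E
```

```text
clock: 17.0
eef_pos: [569.7, -39.0, 48.9]
eef_rot: [3.138, -0.001, 1.465]
wrist_force: [-0.2, -0.2, 0.6]
finger_gap: 56.2
clock: 17.67
eef_pos: [569.9, -39.1, 149.6]
eef_rot: [3.136, -0.001, 1.465]
wrist_force: [0.2, 0.5, -0.4]
finger_gap: 56.4
top nrm [ 0.11 -0.99] px per x,z: [np.float64(0.344), np.float64(-0.037), np.float64(0.063)]
[(32, 4.57, 0.0), (36, 5.27, 0.0), (40, 5.34, 0.0), (44, 5.37, 0.0), (48, 5.38, 0.0), (52, 5.33, 0.0), (56, 5.19, 0.0)]
side nrm [-0.7  -0.71] px per x,z: [np.float64(0.238), np.float64(-0.026), np.float64(0.188)]
[(60, -1.92, 5.2), (64, -2.05, 5.5), (68, -2.21, 5.2), (72, -2.35, 5.2), (76, -2.51, 5.0), (80, -2.65, 5.2), (84, -2.84, 5.0), (88, -2.87, 5.2), (92, -2.92, 5.0), (96, -3.1, 5.0), (100, -3.21, 5.0), (104, -3.28, 5.2), (108, -3.31, 5.0), (112, -3.43, 4.5), (116, -3.69, 4.0), (120, -3.79, 4.5), (124, -3.78, 4.8), (128, -4.01, 4.2), (132, -4.2, 3.8), (136, -4.29, 3.8), (140, -4.33, 4.0), (144, -4.41, 4.0), (148, -4.55, 3.8), (152, -4.68, 3.8), (156, -4.81, 3.5), (160, -4.83, 3.8), (164, -4.86, 4.2), (168, -5.06, 3.8), (172, -5.25, 0.0), (176, 0.0, 0.0), (180, 0.0, 0.0)]
```

```bash
python3 -m crank '[{"offset":[0.002,0.02,0],"spin":0},{"offset":[0.005,0.05,0],"spin":0},{"offset":[0.008,0.08,0],"spin":0},{"offset":[0.012,0.11,0],"spin":0},{"offset":[0.015,0.14,0],"spin":0},{"offset":[0.017,0.16,0],"spin":0},{"offset":[0.018,0.17,0],"spin":0},{"offset":[0.018,0.17,0],"spin":0}]' 0.0
python3 - <<'E'
from off import *
print(manip.read_state()["finger_gap"])
run({"top":range(32,180,8),"side":range(60,184,8)})
a=[]
s=manip.camera("side");t=manip.camera("top")
for p,c in((s,(215,185)),(t,(265,160))):
    x,y=c;a.append(cv2.resize(p["pixels"][y-50:y+50,x-50:x+50,::-1],(400,400),interpolation=cv2.INTER_CUBIC))
cv2.imwrite("pics/m9.png",np.hstack(a))
# nearest bright mask in top
h=hsv(t);m=((h[...,1]<60)&(h[...,2]>150)&near((245,155),25));n,l,st,c=cv2.connectedComponentsWithStats(m.astype(np.uint8));print(st.tolist(),c.round(1).tolist())
E
```

```text
clock: 18.43
eef_pos: [586.8, 132.4, 146.9]
eef_rot: [3.141, -0.0, 1.467]
wrist_force: [-0.9, -0.2, 0.1]
finger_gap: 6.7
6.694803496913992
top nrm [ 0.11 -0.99] px per x,z: [np.float64(0.344), np.float64(-0.037), np.float64(0.063)]
[(32, -0.61, 3.2), (40, -1.62, 5.5), (48, -2.02, 5.8), (56, -2.12, 6.0), (64, -2.31, 6.0), (72, -2.52, 6.0), (80, -2.62, 5.5), (88, -2.88, 5.5), (96, -2.98, 5.2), (104, -3.23, 5.2), (112, -3.4, 5.5), (120, -3.57, 5.5), (128, -3.63, 5.8), (136, -3.71, 5.8), (144, -3.98, 5.2), (152, -4.21, 5.0), (160, -4.34, 4.8), (168, -4.11, 0.0), (176, 0.0, 0.0)]
side nrm [-0.7  -0.71] px per x,z: [np.float64(0.238), np.float64(-0.026), np.float64(0.188)]
[(60, -1.9, 5.2), (68, -2.21, 5.2), (76, -2.51, 5.2), (84, -2.86, 5.0), (92, -2.9, 5.0), (100, -3.18, 5.0), (108, -3.33, 5.0), (116, -3.59, 5.0), (124, -3.79, 5.0), (132, -4.03, 5.0), (140, -4.17, 5.0), (148, -4.46, 5.0), (156, -4.72, 4.5), (164, -4.59, 4.5), (172, -5.16, 0.0), (180, 0.0, 0.0)]
[[0, 0, 512, 384, 196364], [226, 152, 44, 7, 244]] [[255.5, 191.5], [248.2, 154.8]]
```

View pics/m9.png

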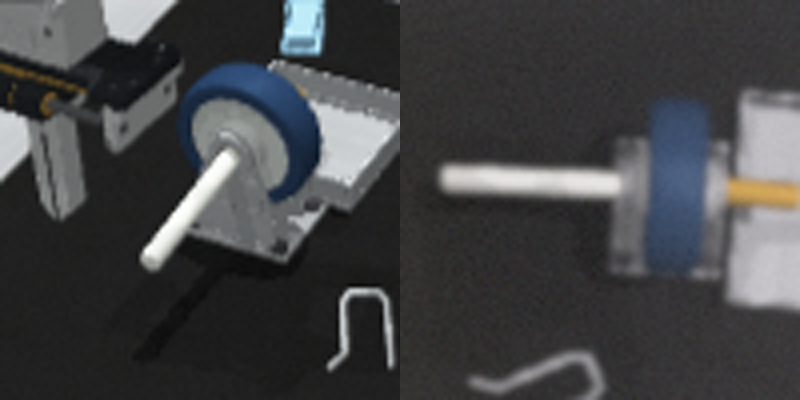

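Viewed 11. The drift sits in the bore with its tail at top (225,155). The sleeve shows at the far side over the tray, at top (300,158). Solving both views gives a tail at about (570,54,84) and a bore yaw of about -0.06. Going behind the tail with shut fingers.

```bash
python3 -m crank '[{"offset":[-0.005,-0.01,-0.01],"spin":1},{"offset":[-0.01,-0.025,-0.03],"spin":2},{"offset":[-0.014,-0.035,-0.05],"spin":2.5},{"offset":[-0.0143,-0.037,-0.07],"spin":2.5},{"offset":[-0.0143,-0.037,-0.09],"spin":2.5},{"offset":[-0.0143,-0.037,-0.1],"spin":2.5},{"offset":[-0.0143,-0.037,-0.103],"spin":2.5},{"offset":[-0.0143,-0.037,-0.103],"spin":2.5}]' 0.0 40
python3 - <<'E'
from off import *
s=manip.camera("side");e=manip.read_state()["eef_pos"];print(e,manip.read_state()["finger_gap"])
print(proj(s,[[e[0],e[1]-8,e[2]+z] for z in(0,28)]).round(1).tolist(),proj(s,[570,54,84]).round(1))
h=hsv(s);im=s["pixels"][175:230,170:235]
g=(255-0*im[...,0]);
# coarse ascii of brightness
for r in range(190,222,2):print(r,''.join(' .:-=+*#%@'[int(v)//26] for v in s["pixels"][r,170:240,1]))
E
```

```text
clock: 19.3
eef_pos: [572.9, 92.2, 44.7]
eef_rot: [3.14, -0.0, 1.507]
wrist_force: [-0.1, 0.6, 0.9]
finger_gap: 0.7
[573.31572337  92.44531663  45.50483364] 0.29641947158579735
[[197.9, 214.4], [197.0, 207.7]] [[202.4 199.3]]
190 ..................-===-======:......-:++==-======================--++#
192 ...................===:======:....:%@@#+==-======+=============-------
194 ...................===:======-...+@@@@*===-:::--=++=====-======----=++
196 ...................===:=======.-%@@@%#+:::.       .:--====-==--:...==:
198 ...................:==-:======+%@@%#*=..                ..::----::--. 
200 ....................===:=======+***+:.......                   .:::.  
202 ....................===:==+===-:---...........                       .
204 ....................:++:=++====.............       . .   .        . ..
206 .....................=+=:++==-.... ........       ....................
208 ......................-+:=+=:......... ..      .......................
210 .........................::............       ........................
212 .....................................       ........................ .
214 ....................................      ............................
216 ..................................       .............................
218 ................................       ...............................
220 ...............................       ..... ..........................
```

```bash
python3 -m crank '[{"offset":[-0.0003,-0.005,0],"spin":0},{"offset":[-0.0006,-0.01,0],"spin":0},{"offset":[-0.0009,-0.015,0],"spin":0},{"offset":[-0.0012,-0.02,0],"spin":0},{"offset":[-0.0015,-0.025,0],"spin":0},{"offset":[-0.0018,-0.03,0],"spin":0},{"offset":[-0.0021,-0.035,0],"spin":0},{"offset":[-0.0021,-0.035,0],"spin":0}]'
python3 -m crank '[{"offset":[-0.0002,-0.003,0],"spin":0},{"offset":[-0.0004,-0.006,0],"spin":0},{"offset":[-0.0005,-0.009,0],"spin":0},{"offset":[-0.0007,-0.012,0],"spin":0},{"offset":[-0.0009,-0.015,0],"spin":0},{"offset":[-0.0011,-0.018,0],"spin":0},{"offset":[-0.0013,-0.021,0],"spin":0},{"offset":[-0.0013,-0.021,0],"spin":0}]'
python3 - <<'E'
from off import *
print(manip.read_state()["wrist_force"])
t=manip.camera("top");h=hsv(t)
m=(h[...,0]>10)&(h[...,0]<30)&(h[...,1]>80)&near((300,160),40);ys,xs=np.nonzero(m);print("brass",m.sum(),xs.min(),xs.max(),ys.mean())
m=((h[...,1]<60)&(h[...,2]>150)&near((245,155),24));n,l,st,c=cv2.connectedComponentsWithStats(m.astype(np.uint8));print(st[1:].tolist())
E
```

```text
clock: 20.02
eef_pos: [571.7, 58.7, 46.3]
eef_rot: [3.137, -0.004, 1.507]
wrist_force: [0.8, 11.7, 4.2]
finger_gap: 1.0
clock: 20.68
eef_pos: [572.0, 44.5, 48.6]
eef_rot: [3.133, -0.015, 1.508]
wrist_force: [0.8, 48.6, 14.7]
finger_gap: 0.7
[ 0.78986748 48.6445493  14.69834321]
brass 117 308 329 164.4188034188034
[[247, 152, 22, 7, 123]]
```

The sleeve is already out and full length in view above the tray. The push is binding at 49 N because the finger drags the rising tail down. I'll back off, then push with an upward component so friction lifts the tail.

```bash
python3 -m crank '[{"offset":[0,0.006,0],"spin":0},{"offset":[0.001,0.014,0],"spin":0},{"offset":[0.001,0.018,0],"spin":0},{"offset":[0.001,0.018,0],"spin":0},{"offset":[0.001,0.018,0],"spin":0},{"offset":[0.001,0.018,0],"spin":0},{"offset":[0.001,0.018,0],"spin":0},{"offset":[0.001,0.018,0],"spin":0}]'
python3 - <<'E'
from off import *
print(manip.read_state()["eef_pos"],manip.read_state()["wrist_force"])
run({"top":range(32,180,8),"side":range(60,184,8)})
t=manip.camera("top");h=hsv(t)
m=(h[...,0]>10)&(h[...,0]<30)&(h[...,1]>80)&near((300,160),40);ys,xs=np.nonzero(m);print("brass",m.sum(),xs.min(),xs.max(),ys.mean())
for r in range(146,172,2):print(r,''.join(' .:-=+*#%@'[int(v)//26] for v in t["pixels"][r,225:345,2]))
E
```

```text
clock: 21.4
eef_pos: [573.0, 61.9, 48.6]
eef_rot: [3.133, -0.014, 1.508]
wrist_force: [-0.1, -1.0, 0.6]
finger_gap: 0.6
[572.9854759   61.93619238  48.5618746 ] [-0.11899537 -0.96222722  0.64213386]
top nrm [ 0.11 -0.99] px per x,z: [np.float64(0.344), np.float64(-0.037), np.float64(0.063)]
[(32, -0.26, 3.5), (40, -1.49, 5.5), (48, -1.83, 5.5), (56, -1.97, 5.8), (64, -2.2, 5.8), (72, -2.42, 6.0), (80, -2.6, 6.0), (88, -2.78, 5.5), (96, -3.03, 5.2), (104, -3.16, 5.0), (112, -3.37, 5.2), (120, -3.49, 5.2), (128, -2.84, 0.0), (136, 0.0, 0.0), (144, 0.0, 0.0), (152, 0.0, 0.0), (160, 0.0, 0.0), (168, 0.0, 0.0), (176, 0.0, 0.0)]
side nrm [-0.7  -0.71] px per x,z: [np.float64(0.238), np.float64(-0.026), np.float64(0.188)]
[(60, -5.35, 0.0), (68, -4.57, 0.0), (76, -2.2, 0.0), (84, -3.25, 0.0), (92, -2.94, 2.8), (100, -2.83, 4.5), (108, -3.06, 4.8), (116, -2.94, 4.8), (124, -2.73, 5.0), (132, -2.23, 5.0), (140, -1.57, 4.8), (148, -0.54, 0.0), (156, 0.39, 0.0), (164, -0.2, 0.0), (172, -1.32, 0.0), (180, -1.59, 0.0)]
brass 117 308 329 164.47008547008548
146 .....:::::::::.::....................
[... 883 characters left out ...]
=====+============+=++****+++***#####**********##########################++
162 ::::::::::::::............................:-==--==================++++=--+**####*+=-----=======++++++***##############++
164 :::::.::::::::............................:--=--===---=================--+*###***+=--------------------=+*############++
166 :::::::::::::.....:...:...................:----===-----================--+**###**+===------------------=+*############++
168 :::::::::::::::...........................:----===---------====-==--==---+**##########*****+++=====---==*#############++
170 :::::::::::::::..........................::---====-------------=-=====---+**######%%################***############%##++
```

The sleeve lies full length inside the steel tray, at top columns 308–329 and rows 161–169. The nose protrudes about 13 mm and about 46 mm of push remains. Pushing now with a rise.

```bash
python3 -m crank '[{"offset":[-0.0005,-0.008,-0.005],"spin":0},{"offset":[-0.0009,-0.016,-0.005],"spin":0},{"offset":[-0.0011,-0.019,-0.004],"spin":0},{"offset":[-0.0013,-0.022,-0.003],"spin":0},{"offset":[-0.0015,-0.025,-0.002],"spin":0},{"offset":[-0.0017,-0.028,-0.001],"spin":0},{"offset":[-0.0018,-0.031,0.0],"spin":0},{"offset":[-0.0018,-0.031,0.001],"spin":0}]'
```

```text
clock: 22.22
eef_pos: [571.2, 30.7, 49.8]
eef_rot: [3.133, -0.014, 1.508]
wrist_force: [0.5, -1.0, 0.3]
finger_gap: 0.7
```

```bash
python3 -m crank '[{"offset":[-0.0002,-0.003,0.0005],"spin":0},{"offset":[-0.0004,-0.006,0.001],"spin":0},{"offset":[-0.0005,-0.009,0.0015],"spin":0},{"offset":[-0.0007,-0.012,0.002],"spin":0},{"offset":[-0.0009,-0.015,0.0025],"spin":0},{"offset":[-0.0011,-0.018,0.003],"spin":0},{"offset":[-0.0012,-0.02,0.0035],"spin":0},{"offset":[-0.0012,-0.02,0.0035],"spin":0}]'
python3 - <<'E'
from off import *
t=manip.camera("top");s=manip.camera("side")
for r in range(150,162,2):print(r,''.join(' .:-=+*#%@'[int(v)//26] for v in t["pixels"][r,225:345,2]))
print()
for r in range(166,206,2):print(r,''.join(' .:-=+*#%@'[int(v)//26] for v in s["pixels"][r,180:270,1]))
E
```

```text
clock: 22.88
eef_pos: [570.1, 10.2, 53.4]
eef_rot: [3.133, -0.014, 1.507]
wrist_force: [0.2, 0.3, -0.8]
finger_gap: 0.5
150 -::....::..:::::.........::::::-::::::.....:-====++================+++==--+############################################+
152 :::::::::::::::::::::::::---::-::----=========++++++===========++++****+--+*###########################################+
154 :::::::::::::::::::::::::::::::-:--=*#%%#####***++++===========++=+*****++*############################################+
156 ::::::::::::::::::::::::::::::-----+*#%%%%%%#*+++++==-==========+++*####%%%%%%%%%%%%%%%###############################*+
158 ::::::::::::::::::::::::::::::------=++++***++======--===========+*#####%%%%%%%%%%%%%%%%%#############################++
160 :::::::::::::::::::::::::::::-----:::::::::-========---===========+*******#####%#########***##########################++

166 ................    ...  .  :::..:==+++-.        .-====-........:###*+#%%%%%%%%%%%#**=----
168 ...................   . .   -:.:::::---=+#+==-:.-======..........+*+-+#%%%%%%%%%%%#+---:..
170 ......................:---. .-==-:=
[... 970 characters left out ...]
-=++####+:......... ...............
192 ............................:.--------===---=========-------+*=............. .............
194 ...........................      .::--=====--=----=-=--------.............................
196 ...........................             .::-===--==--:...-=:. ............................
198 ............................                  ..::----::--.   ............................
200 ..................................                   .:::    .............................
202 ....................................                        ..............................
204 ..................................       . . .  .         ................ ...............
```

```bash
python3 -m crank '[{"offset":[-0.0001,-0.002,0.0003],"spin":0},{"offset":[-0.0002,-0.004,0.0006],"spin":0},{"offset":[-0.0004,-0.006,0.0009],"spin":0},{"offset":[-0.0005,-0.008,0.0012],"spin":0},{"offset":[-0.0006,-0.01,0.0015],"spin":0},{"offset":[-0.0007,-0.012,0.0018],"spin":0},{"offset":[-0.0007,-0.012,0.0018],"spin":0},{"offset":[-0.0007,-0.012,0.0018],"spin":0}]'
python3 -m crank '[{"offset":[0.001,0.02,0],"spin":0},{"offset":[0.003,0.05,0],"spin":0},{"offset":[0.004,0.07,0.02],"spin":0},{"offset":[0.005,0.09,0.05],"spin":0},{"offset":[0.006,0.1,0.08],"spin":0},{"offset":[0.006,0.1,0.1],"spin":0},{"offset":[0.006,0.1,0.1],"spin":0},{"offset":[0.006,0.1,0.1],"spin":0}]'
cat > meas.py <<'E'
from fit import *
# project the axis at bore bottom rest height; profile of brightness along it
def meas(x0=560.3,y0=-108.,yaw=-.06,z=93.5):
  d=np.array([np.sin(-yaw),np.cos(yaw),0])
  for cam,y in(("top",y0),("side",y0-4.5)):
    p=manip.camera(cam);q=np.arange(-125,126,2.5)
    uv=proj(p,np.array([x0,y,z])+q[:,None]*d).astype(np.float32)
    # allow lateral search: max over +-4 px normal of smoothed whiteness
    g=cv2.GaussianBlur(p["pixels"],(0,0),.7).astype(np.float32)
    v=cv2.remap(g,uv[:,0],uv[:,1],cv2.INTER_LINEAR).reshape(-1,3)
    print(cam,[(float(a),int(b[0]),int(b[2])) for a,b in zip(q,v) if abs(a)>30])
    print("fork/wheel",[(float(a),int(b[0]),int(b[2])) for a,b in zip(q,v) if abs(a)<=30][::3])
meas()
t=manip.camera("top")
for r in range(150,162,2):print(r,''.join(' .:-=+*#%@'[int(v)//26] for v in t["pixels"][r,225:345,2]))
E
python3 meas.py
```

```text
clock: 23.65
eef_pos: [569.4, -1.6, 55.2]
eef_rot: [3.133, -0.014, 1.507]
wrist_force: [0.2, 0.7, -0.0]
finger_gap: 0.3
clock: 24.32
eef_pos: [575.7, 98.6, 155.8]
eef_rot: [3.131, -0.014, 1.508]
wrist_force: [1.2, -0.2, -0.1]
finger_gap: 0.8
top [(-125.0, 188, 191), (-122.5, 187, 190), (-120.0, 188, 191), (-117.5, 189, 191), (-115.0, 191, 193), (-112.5, 192, 194), (-110.0, 191, 194), (-107.5, 191, 194), (-105.0, 192, 194), (-102.5, 193, 195), (-100.0, 195, 196), (-97.5, 200, 200), (-95.0, 208, 206), (-92.5, 216, 213), (-90.0, 221, 218), (-87.5, 225, 221), (-85.0, 226, 222), (-82.5, 226, 223), (-80.0, 227, 223), (-77.5, 227, 224), (-75.0, 227, 223), (-72.5, 228, 224), (-70.0, 227, 223), (-67.5, 227, 224), (-65.0, 228, 224), (-62.5, 227, 224), (-60.0, 227, 224), (-57.5, 227, 223), (-55.0, 227, 223), (-52.5, 227, 224), (-50.0, 226, 224), (-47.5, 226, 224), (-45.0, 225, 223), (-42.5, 221, 218), (-40.0, 212, 210), (-37.5, 198, 196), (-35.0, 186, 186), (-32.5, 179, 180), (32.5, 153, 154), (35.0, 161, 162), (37.5, 177, 176), (40.0, 199, 196), (42.5, 214, 211), (45.0, 221, 218), (47.5, 224, 
[... 2325 characters left out ...]
=====+================+++==--+*##########################################*+
152 .......:...............:-+******+++++++++++=+++++++===========+===++**++--+*##########################################*+
154 .......................-+#%%%%%%%%%%%%%%%%%%#***++++========+++=+=+****+++*###########################################*+
156 .......................:=*##%%%%%%%%%%%%%%%%#**+++++=========++++=+*####%%%%%%%%%%%%%%%%%############################**+
158 ........................:--=======++++++*****++==++==============+**#**#%%%%%%%%%%%%%%%%%%%%#########################*+=
160 ...................................:.:.::::-=====================++*********################*########################*++
```

The top view gives tail +97.5 and nose -94.5, with mouths at +39 and -38.5, so the drift centre is about 1.2–1.5 mm towards the tail. Contact and side estimates have the same sign. One 2 mm trim push.

```bash
python3 -m crank '[{"offset":[-0.002,-0.02,-0.03],"spin":0},{"offset":[-0.003,-0.04,-0.06],"spin":0},{"offset":[-0.004,-0.06,-0.09],"spin":0},{"offset":[-0.005,-0.08,-0.1],"spin":0},{"offset":[-0.0055,-0.09,-0.1],"spin":0},{"offset":[-0.006,-0.097,-0.1],"spin":0},{"offset":[-0.0062,-0.1,-0.1],"spin":0},{"offset":[-0.0063,-0.1022,-0.1],"spin":0}]'
python3 -m crank '[{"offset":[0,0,0],"spin":0},{"offset":[0,0,0],"spin":0},{"offset":[0.001,0.02,0],"spin":0},{"offset":[0.003,0.05,0],"spin":0},{"offset":[0.004,0.07,0.02],"spin":0},{"offset":[0.006,0.1,0.05],"spin":0},{"offset":[0.006,0.11,0.08],"spin":0},{"offset":[0.006,0.11,0.1],"spin":0}]'
python3 -m crank '[{"offset":[-0.02,0.03,0.02],"spin":0},{"offset":[-0.04,0.06,0.04],"spin":0},{"offset":[-0.06,0.08,0.05],"spin":0},{"offset":[-0.07,0.1,0.05],"spin":0},{"offset":[-0.07,0.1,0.05],"spin":0},{"offset":[-0.07,0.1,0.05],"spin":0},{"offset":[-0.07,0.1,0.05],"spin":0},{"offset":[-0.07,0.1,0.05],"spin":0}]'
python3 meas.py | grep ^top | tr ')' '\n' | awk 'NR<18||NR>48' | tr '\n' ' '
python3 - <<'E'
from h import *
s=manip.camera("side");t=manip.camera("top");print(manip.read_state()["wrist_force"])
a=cv2.resize(s["pixels"][125:275,90:290,::-1],(400,300));b=cv2.resize(t["pixels"][90:240,200:400,::-1],(400,300))
cv2.imwrite("pics/m10.png",np.hstack([a,b]))
E
```

```text
clock: 25.13
eef_pos: [569.1, -4.0, 54.9]
eef_rot: [3.133, -0.014, 1.507]
wrist_force: [0.2, 0.1, -0.6]
finger_gap: 0.2
clock: 25.8
eef_pos: [575.5, 109.3, 158.3]
eef_rot: [3.13, -0.015, 1.51]
wrist_force: [-0.9, -0.9, -0.5]
finger_gap: 0.4
clock: 26.47
eef_pos: [505.8, 208.7, 207.9]
eef_rot: [3.13, -0.015, 1.51]
wrist_force: [0.0, 0.1, -0.7]
finger_gap: 0.4
top [(-125.0, 191, 195 , (-122.5, 191, 193 , (-120.0, 191, 194 , (-117.5, 193, 196 , (-115.0, 195, 197 , (-112.5, 195, 198 , (-110.0, 195, 198 , (-107.5, 196, 198 , (-105.0, 197, 198 , (-102.5, 199, 200 , (-100.0, 204, 204 , (-97.5, 211, 210 , (-95.0, 218, 215 , (-92.5, 223, 219 , (-90.0, 227, 223 , (-87.5, 228, 225 , (-85.0, 228, 225 , (57.5, 226, 224 , (60.0, 226, 224 , (62.5, 227, 224 , (65.0, 227, 224 , (67.5, 227, 224 , (70.0, 227, 224 , (72.5, 227, 224 , (75.0, 227, 224 , (77.5, 227, 224 , (80.0, 226, 223 , (82.5, 225, 223 , (85.0, 224, 222 , (87.5, 222, 220 , (90.0, 214, 211 , (92.5, 194, 191 , (95.0, 154, 151 , (97.5, 108, 106 , (100.0, 74, 73 , (102.5, 55, 56 , (105.0, 48, 49 , (107.5, 47, 48 , (110.0, 48, 48 , (112.5, 47, 48 , (115.0, 46, 46 , (117.5, 46, 46 , (120.0, 47, 47 , (122.5, 47, 47 , (125.0, 48, 48 ] [ 0.09732677  0.19218411 -0.09104008]
```

View pics/m10.png

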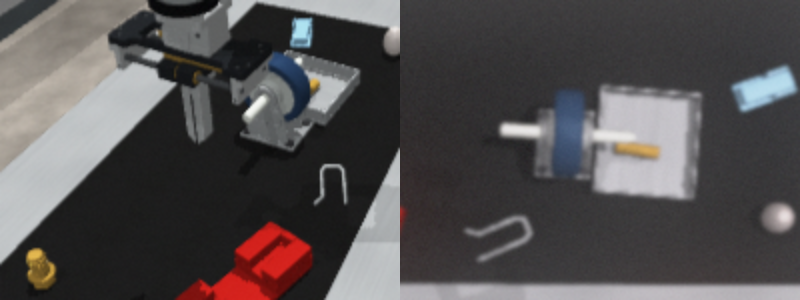

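Viewed 12. The drift spans the hub evenly, with its tail at +96 and its nose at -96.5. The sleeve lies in the steel tray at right panel (637,150), and the bystanders look untouched. Handing in.

```bash
python3 -c "
from cell import manip
print(manip.sign_off(), manip.read_state()['clock'])"
```

```text
the job is handed in; nothing more can be done
the job is handed in; nothing more can be done
```

The job is handed in; the clock read about 26.5 s at my last check, against the 64 s limit. The worn sleeve is out of the hub and in the steel tray, and the drift is left in the hub as a stand-in axle.

I lifted the drift by its middle and started it about 58 mm into the hub. I then let go and pushed it on from its tail with shut fingers until the sleeve dropped.

**Last checks (top camera)**
- **Drift:** the tail is at about +96 mm and the nose at about -96.5 mm along the bore, so it is centred within about 1–2 mm.
- **Sleeve:** it lies at full length on the steel tray floor.
- **Bystanders:** the latch, clip, plug and egg look untouched, but I only compared them by eye.
- **Gripper:** it is clear of everything, with wrist force near zero.

**What went wrong or disagreed**
- **First grasp:** the fingers closed above the drift, because the real fingertips sit about 28 mm higher than the reported tool point. I went lower in guarded steps and gripped it on the second try.
- **Insertion:** the nose touched the mouth rim with about 4 N. My first estimate of the hub was off by 2–3 mm in x and about 2.5° in yaw, so I corrected it from the force reading and the pictures.
- **Tail push:** the first push bound briefly at about 49 N at the wrist, below the 120 N limit. I backed off and pushed again with a slight rise, which went freely.
- **Cameras:** the two cameras disagreed by about 5 mm in y. For the final centring I measured the drift against the hub mouths in the top view only.

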